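Pack the sound plaster finger casts

ROBOT

A 6-joint arm with a two-finger parallel gripper is mounted at the origin on the work surface. World frame = base frame: x ahead of the robot, y to its left, z up, the work surface at z = 0. Lengths are in mm, angles in rad, forces in N, time in s.
With the tool pointing down it reaches from about 400 to 925 mm from the base axis. Payload 12.5 kg.
Tool frame: the origin (TCP) lies midway between the tips of the shut fingers; the grasp point (between the pads) lies 19 mm behind it (env.grip_depth is the distance from the TCP to the grasp point, in mm); z points along the fingers, y is the line along which they close (so a half turn about z gives the same grasp; the last joint's range is limited). The gripper opens to 95 mm and grips with 3 to 60 N. Pads are 20 mm wide; open, the fingers measure 119 mm over their backs; the gripper's body (75 mm by 180 mm) begins 59 mm behind the grasp point.
Start: joints at [-0.106, 0.491, 1.559, -0, 1.092, -0.106], TCP at [625.017, 0.021, 214.661] pointing down, gripper open.
Joint ranges: [-3.1, 3.1], [-0.84, 2.19], [0.05, 2.79], [-1.13, 4.28], [0.06, 2.93], [-2.69, 2.69]. Speed limits (rad/s): [2.22, 2.22, 2.79, 3.14, 3.14, 3.14].

INTERFACE

Orientations are given as [roll, pitch, yaw] about the fixed x, y, z axes, in that order (R = Rz(yaw) Ry(pitch) Rx(roll)).
In Python, from cell import monitor, viewer, order, env gives the robot as it stands.
- The arm moves only by the tool move_arm, never from a script. Its argument "moves" is one flat list of numbers, 4 for each row, row after row: the shift along the tool's x, y, z normalised to -1 to 1, where 1 is 0.15 m, then the turn about the tool's z normalised to -1 to 1, where 1 is pi/2 rad. A call has 1 to 10 rows; each row shifts and turns the commanded pose from where the row before left it, along the tool's axes as they then stand; what a row does not reach is not made up. A row lasts 1/8 s, in which the tool goes at most 62.5 mm and 10.7 degrees, less where a joint would pass 70% of its speed; a pose out of reach is approached as far as the arm can. A call with a number of a shift or a turn outside -1 to 1 is refused whole. A call with a gripper value outside its range is refused whole. "claw" is the finger opening in mm, from 0 to 95.1, set as the call begins (left out, the last holds). The fingers move at their own pace and stop on an object; the grip force is fixed at half the most. Time passes only in rows, so rows that do not move let the fingers close. It gives the time, the measured TCP pose, the force, the opening and the grip force at its end, in the units of the state.
- monitor.state(): the state, without advancing time (a new reading comes with each control period).
- viewer.read_camera(name): name is "scene" or "side" or "wrist"; returns the picture (400x640x3 uint8, red, green, blue); there is no depth.
- viewer.camera_info(name): a dict with "K" (3x3 intrinsics, pixels), "camera_from_world" (4x4, takes a point from world to camera coordinates). Camera axes: x right, y down, z forward; pixel columns grow to the right and rows downward; lengths in mm; the calibration is good to about 2 mm. A picture is of the moment at which its call begins: read the wrist's pose just before it. camera_info takes no time and is no camera call; for the wrist camera it gives the pose at the moment of the call.
- order.job_done(): hands the job in; it is judged then, once.
The state is a dict: "t": time; "joints": joint angles; "qvel": joint speeds; "tau": joint torques, N m; "eef_pos": TCP position; "tcp_rot": TCP orientation; "ft_force": force on the tool from outside, world axes, zero at the start; "moment": the same for the moment, N m; "opening": opening from 0.0 (shut) to 1.0 (fully open); "grip_force": force on a finger pad.
Only numpy, scipy, OpenCV 4.12 (cv2) and the standard library are available. Lean on these libraries where they do the work, as an engineer would, in place of code of your own. Each camera call takes 0.05 s, during which the arm holds its last target. There are 200 camera calls.

TASK

Pack the four sound plaster casts (long finger, thumb, joined pair and crooked finger) into the wooden tray, each lying flat and right way up inside the compartment made to its shape. The two broken casts, with wire sticking out of a snapped end, do not belong: leave them where they lie.

Things in the scene. Friction and masses are not known exactly. Their poses are not given: they have to be found in the camera images.
- long_mid (a point): White plaster, loose on the bench, flat underneath with upright sides. Long straight finger cast with rounded tip and nail, 104 long (x, tip at +x) x 22 wide (y) x 24 high. Point: its centre, 12 mm above its underside.
- thumb_mid (a point): White plaster, loose on the bench, flat underneath with upright sides. Thumb cast: short and thick with rounded tip and broad nail, 72 long (x, tip at +x) x 29 wide (y) x 28 high. Point: its centre, 14 mm above its underside.
- pair_mid (a point): White plaster, loose on the bench, flat underneath with upright sides. Two fingers cast joined side by side, 92 long (x, tips at +x; the finger on the +y side is 8 mm shorter) x 45 wide (y) x 24 high. Point: its centre, 12 mm above its underside.
- crooked_mid (a point): White plaster, loose on the bench, flat underneath with upright sides. Finger bent at a right angle, lying on its side as an L, 22 wide and 24 high all along. Point: the place to grip, on the centre line of the long leg, 12 mm above the underside. The long leg runs along x from 52 mm behind the point to 33 mm ahead of it; from its front end (x from 11 to 33) the short leg runs towards +y, to 56 mm.
- stub_finger_mid (a point): White plaster, loose on the bench, flat underneath with upright sides.  Spoilt: leave it lying. Broken straight finger: one end snapped off square with a bare steel wire (5 mm thick, 22 mm long) sticking out at +x; no nail. 64 long without the wire (x) x 22 wide x 24 high. Point: its centre, 12 mm up.
- stub_thumb_mid (a point): White plaster, loose on the bench, flat underneath with upright sides.  Spoilt: leave it lying. Broken thumb: one end snapped off square with a bare steel wire (5 mm thick, 22 mm long) sticking out at +x; no nail. 46 long without the wire (x) x 26 wide x 28 high. Point: its centre, 14 mm up.
- nest_long_in (a point): Compartment for the long finger: the longest, narrow rectangle. One of four fixed side by side, in any order, 105 mm apart, on a flat plywood tray 10 mm thick. Dark wood rim 4 mm thick, 5 mm above a grey floor that is 14 mm above the bench; inside 128 (x) x 44 (y). Point: centre of its floor. The cast may lie with its tip at either end.
- nest_thumb_in (a point): Compartment for the thumb: the shortest rectangle. One of four fixed side by side, in any order, 105 mm apart, on a flat plywood tray 10 mm thick. Dark wood rim 4 mm thick, 5 mm above a grey floor that is 14 mm above the bench; inside 94 (x) x 51 (y). Point: centre of its floor. The cast may lie with its tip at either end.
- nest_pair_in (a point): Compartment for the joined pair: the widest rectangle. One of four fixed side by side, in any order, 105 mm apart, on a flat plywood tray 10 mm thick. Dark wood rim 4 mm thick, 5 mm above a grey floor that is 14 mm above the bench; inside 114 (x) x 67 (y). Point: centre of its floor. The cast may lie with its tips at either end.
- nest_crooked_in (a point): Compartment for the crooked finger: L-shaped. One of four fixed side by side, in any order, 105 mm apart, on a flat plywood tray 10 mm thick. Dark wood rim 4 mm thick, 5 mm above a grey floor that is 14 mm above the bench; inside, from the point, the long leg is x -62 to 43, y -21 to 21, the short leg x 1 to 43, up to y 66. Point: on the floor, to lie straight below the crooked finger's own point, axes alike.
Things that resemble listed ones, but are neither listed nor needed, are in the scene too. What is shaped like the part that bears crooked_mid but red is not meant. Leave any blue look-alike of the part that bears long_mid alone.

How it is judged (in metres and radians):
At the end, for the whole second after the job is handed in: Each sound cast lies flat and right way up (tilt under 0.04 rad), at rest, in its own compartment: its point within 18 mm horizontally of the compartment's and at most 3 mm above its height when on the floor. The broken casts are within 20 mm of their starts (horizontal distance between long_mid and nest_long_in below 0.018 m and z of long_mid in the frame of nest_long_in below 0.015 m and angle between each of long_mid, thumb_mid, pair_mid, crooked_mid's own z axis and vertical below 0.04 rad and linear speed of each of long, thumb, pair, crooked below 0.01 m/s and horizontal distance between thumb_mid and nest_thumb_in below 0.018 m and z of thumb_mid in the frame of nest_thumb_in below 0.017 m and horizontal distance between pair_mid and nest_pair_in below 0.018 m and z of pair_mid in the frame of nest_pair_in below 0.015 m and horizontal distance between crooked_mid and nest_crooked_in below 0.018 m and z of crooked_mid in the frame of nest_crooked_in below 0.015 m and distance of each of stub_finger_mid, stub_thumb_mid from where it was at the start of the episode below 0.02 m); the robot touches nothing.
It fails at once if a broken cast is moved by more than 30 mm (distance of any of stub_finger_mid, stub_thumb_mid from where it was at the start of the episode above 0.03 m).
It also fails if it takes over 122 s, if anything falls off the work surface, if the arm or the gripper's body presses on something with over 40 N, if the wrist force passes 120 N, or if a joint passes its speed limit or range.

## Working session

There is one attempt and no reset: what is moved stays moved. The work goes in short steps, Python scripts to look and compute and a tool call to move; the robot and the scene stay as the last step left them, time stands still between calls to the robot, and variables do not carry over. Pictures are saved under pics/ and viewed, at most 14 in all, crops included, and the job is handed in when it is done.

Besides the shell and the picture viewer there is one more tool, called after "Request:" in YAML: its name, and indented under it one key for each argument. move_arm: Moves the arm, as the interface text tells. Scaled input: -1 to 1 covers 0.15 m each way for a shift and pi/2 rad each way for a turn. Its arguments: {"type":"object","properties":{"moves":{"type":"array"},"claw":{"type":"number"}},"required":["moves"]}

```bash
mkdir -p pics; ls; python3 - <<'E'
from cell import monitor, viewer, order, env
import cv2
print(monitor.state())
for n in ["scene","side"]:
    cv2.imwrite(f"pics/{n}0.png",viewer.read_camera(n)[:,:,::-1]); i=viewer.camera_info(n); print(i)
E
```

```text
pics
{'t': 0.0, 'joints': array([-1.05601784e-01,  4.91539851e-01,  1.55947631e+00, -1.61895006e-05,
        1.09170724e+00, -1.05610625e-01]), 'qvel': array([-0.0004278 ,  0.00025389,  0.00124628, -0.00062339,  0.00060992,
        0.00028492]), 'tau': array([-9.52334158e-04, -6.12640929e+01, -2.58175153e+01,  6.92750537e-02,
        4.83079045e-02, -1.38641695e-05]), 'eef_pos': array([6.24739890e+02, 4.52510708e-02, 2.14064748e+02]), 'tcp_rot': array([-3.14046669e+00, -1.04919124e-04,  1.57081258e+00]), 'ft_force': array([-0.25160916, -0.38480435,  0.65700964]), 'moment': array([-0.00648712, -0.00155868, -0.00132971]), 'grip_force': 0.0, 'opening': 1.002416286025504}
{'K': array([[482.3368162 ,   0.        , 317.0581611 ],
       [  0.        , 482.3368162 , 202.64615129],
       [  0.        ,   0.        ,   1.        ]]), 'camera_from_world': array([[ 2.80206499e-01,  9.59927274e-01, -4.89349934e-03,
        -6.98084713e+01],
       [ 8.10514789e-01, -2.39317668e-01, -5.34595951e-01,
        -3.76672787e+02],
       [-5.14344335e-01,  1.45831006e-01, -8.45093618e-01,
         1.62161116e+03],
       [ 0.00000000e+00,  0.00000000e+00,  0.00000000e+00,
         1.00000000e+00]])}
{'K': array([[378.2323139 ,   0.        , 311.72812398],
       [  0.        , 378.2323139 , 199.70811871],
       [  0.        ,   0.        ,   1.        ]]), 'camera_from_world': array([[-9.89324489e-01, -1.45419013e-01,  9.50606312e-03,
         4.60747545e+02],
       [-7.74792901e-02,  4.69621835e-01, -8.79461365e-01,
         9.53357319e+01],
       [ 1.23426149e-01, -8.70809189e-01, -4.75875344e-01,
         8.63731117e+02],
       [ 0.00000000e+00,  0.00000000e+00,  0.00000000e+00,
         1.00000000e+00]])}
```

View pics/scene0.png

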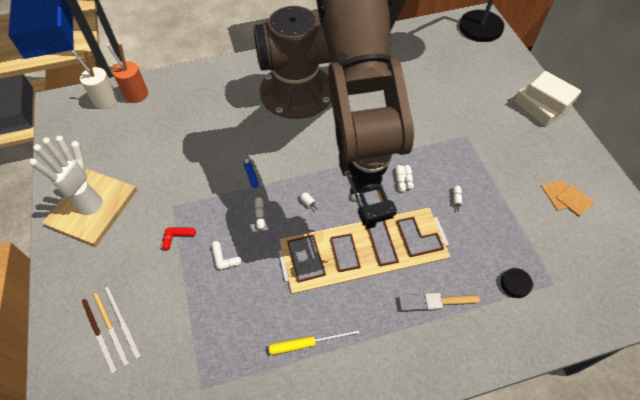

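View pics/side0.png

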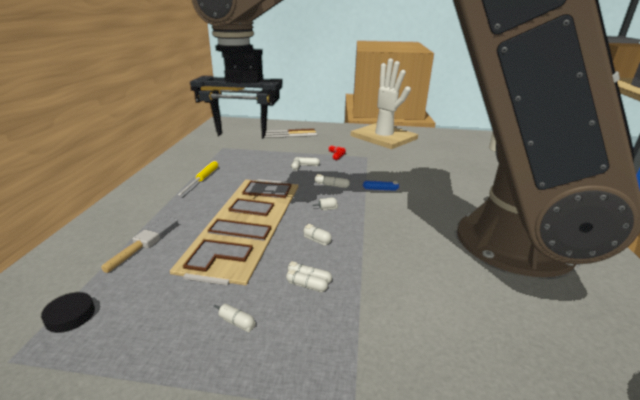

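Scene view: the tray holds, left to right, pair (306,257), thumb (345,253), long (383,242) and L (421,236). Casts: crooked (225,257), long (260,213), broken thumb (308,201), thumb partly hidden near (355,190), pair (403,178), broken finger (457,197). Side view confirms wires on (325,203) and (220,307).

```bash
cat > h.py <<'E'
from cell import monitor, viewer, order, env
import cv2, numpy as np
def info(n):
    i=viewer.camera_info(n); return np.array(i["K"]),np.array(i["camera_from_world"])
def world(px,z,cam):
    K,T=cam; px=np.atleast_2d(px).astype(float)
    d=np.c_[px,np.ones(len(px))]@np.linalg.inv(K).T@T[:3,:3]; c=-T[:3,:3].T@T[:3,3]
    return (c+d*((z-c[2])/d[:,2])[:,None])[:,:2]
def proj(P,cam):
    K,T=cam; p=(np.atleast_2d(P)@T[:3,:3].T+T[:3,3])@K.T; return p[:,:2]/p[:,2:]
def snap(n,f=None):
    cam=info(n); im=viewer.read_camera(n)[:,:,::-1].copy()
    if f: cv2.imwrite(f"pics/{f}.png",im)
    return im,cam
E
python3 - <<'E'
from h import *
im,cam=snap("wrist","w0")
print(np.round(cam[0],1),np.round(cam[1],3).tolist())
s=cv2.imread("pics/scene0.png"); c=info("scene")
for n,p in dict(crook=(225,257),long=(260,213),stubt=(308,201),thumb=(355,190),pair=(403,178),stubf=(457,197)).items(): print(n,world(p,20,c).round())
for n,p in dict(npair=(306,257),nth=(345,253),nl=(383,242),nc=(421,236)).items(): print(n,world(p,16,c).round())
cv2.imwrite("pics/sc.png",cv2.resize(s[140:300,180:480],None,fx=2.6,fy=2.6,interpolation=cv2.INTER_CUBIC))
E
```

```text
[[321.    0.  316.3]
 [  0.  321.  202.5]
 [  0.    0.    1. ]] [[1.0, 0.0, -0.001, -625.207], [0.0, -0.962, 0.274, -30.609], [-0.001, -0.274, -0.962, 392.042], [0.0, 0.0, 0.0, 1.0]]
crook [[ 554. -341.]]
long [[ 448. -223.]]
stubt [[447. -84.]]
thumb [[449.  55.]]
pair [[449. 202.]]
stubf [[554. 324.]]
npair [[ 612. -136.]]
nth [[630. -34.]]
nl [[628.  74.]]
nc [[640. 179.]]
```

View pics/w0.png

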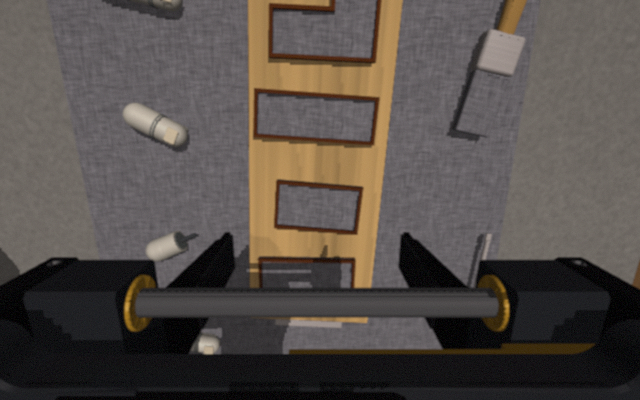

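View pics/sc.png

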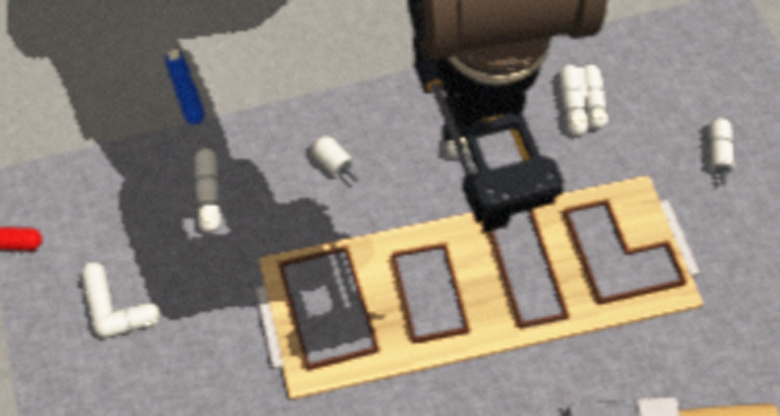

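Wrist view: up is +y, right is +x. It shows the thumb at (155,124), broken thumb at (165,247), long nest at (256..378, 90..144), thumb nest at (277..361, 182..234) and part of the L nest at the top.

```bash
python3 - <<'E'
from h import *
im=cv2.imread("pics/w0.png"); cam=info("wrist")
for n,p in dict(nlong=[(257,91),(378,98),(374,144),(255,137)],nthumb=[(278,182),(361,187),(357,234),(277,227)],L=[(270,57),(375,62),(377,0),(333,10),(270,8)]).items():
    w=world(p,19,cam); r=cv2.minAreaRect(w.astype(np.float32)); print(n,w.round().tolist(),np.round(w.mean(0)),r)
g=im.min(2); m=((g>120)&(cv2.cvtColor(im,cv2.COLOR_BGR2HSV)[:,:,1]<60)).astype(np.uint8)
m[:,:100]=0; m[:,240:]=0; m[280:]=0
for c in cv2.findContours(m,0,1)[0]:
    if cv2.contourArea(c)>200:
        w=world(c[:,0],14,cam); print(cv2.boundingRect(c), cv2.minAreaRect(w.astype(np.float32)))
E
```

```text
nlong [[561.0, 99.0], [692.0, 92.0], [690.0, 42.0], [557.0, 50.0]] [625.  71.] ((624.8370361328125, 70.83755493164062), (49.35668182373047, 133.93942260742188), 86.69514465332031)
nthumb [[581.0, -1.0], [678.0, -7.0], [675.0, -66.0], [578.0, -57.0]] [628. -33.] ((627.7781372070312, -33.79387664794922), (58.84271240234375, 98.02984619140625), 86.49082946777344)
L [[577.0, 133.0], [687.0, 128.0], [686.0, 185.0], [642.0, 176.0], [578.0, 178.0]] [634. 160.] ((631.4697265625, 155.7296600341797), (110.40509033203125, 57.609092712402344), 0.8793204426765442)
(146, 234, 32, 25) ((431.09698486328125, -86.35257720947266), (42.97355651855469, 22.828075408935547), 22.679845809936523)
(123, 103, 60, 41) ((441.946044921875, 65.67228698730469), (23.51869010925293, 67.6021499633789), 61.40877151489258)
```

Request:
move_arm:
  moves: [0.11,-0.305,0,0,0.11,-0.305,0,0,0.11,-0.305,0,0,0.11,-0.305,0,0,0,0,0.07,-0.113,0,0,0.07,-0.113,0,0,0.07,-0.113,0,0,0.07,-0.113,0,0,0.07,-0.113,0,0,0.07,-0.113]
  claw: 80

```text
t: 1.4
eef_pos: [442.0, 66.0, 151.3]
tcp_rot: [-3.142, -0.0, 2.642]
ft_force: [0.8, -0.3, -0.0]
opening: 0.842
grip_force: 0.0
```

```bash
cat >> h.py <<'E'
def find(im,cam,z,tcp,rad=110,thr=120):
    "white blobs near the TCP: centre, size, offset and turn in the tool axes and move units"
    st=monitor.state(); yaw=st["tcp_rot"][2]; p=st["eef_pos"]
    m=((im.min(2)>thr)&(cv2.cvtColor(im,cv2.COLOR_BGR2HSV)[:,:,1]<60)).astype(np.uint8)
    m=cv2.morphologyEx(m,cv2.MORPH_CLOSE,np.ones((5,5)))
    for c in cv2.findContours(m,0,1)[0]:
        if cv2.contourArea(c)<400: continue
        w=world(c[:,0],z,cam); (x,y),(a,b),t=cv2.minAreaRect(w.astype(np.float32))
        if np.hypot(x-tcp[0],y-tcp[1])>rad: continue
        if b>a: a,b,t=b,a,t+90
        print("px",cv2.boundingRect(c),"ctr",round(x),round(y),"size",round(a),round(b),"axis",round((t+90)%180-90,1),"move",go(x,y,t))
def go(x,y,axis=None):
    st=monitor.state(); yaw=st["tcp_rot"][2]; p=st["eef_pos"]
    d=np.array([x-p[0],y-p[1]]); ux=np.array([np.cos(yaw),np.sin(yaw)]); uy=np.array([np.sin(yaw),-np.cos(yaw)])
    r=[round(d@ux/150,3),round(d@uy/150,3)]
    if axis is not None: r.append(round(-((axis-np.degrees(yaw)+90)%180-90)/90,3))
    return r
E
python3 - <<'E'
from h import *
im,cam=snap("wrist","w1"); p=monitor.state()["eef_pos"]; print(p)
find(im,cam,14,p,400)
E
```

```text
[441.49052495  65.99093741 150.21630609]
px (161, 242, 48, 34) ctr 438 -86 size 42 30 axis 19.8 move [np.float64(-0.458), np.float64(-0.908), np.float64(-0.533)]
px (303, 162, 31, 70) ctr 448 66 size 71 29 axis -30.3 move [np.float64(-0.042), np.float64(0.019), np.float64(0.024)]
px (605, 121, 26, 69) ctr 550 338 size 67 19 axis -22.8 move [np.float64(0.218), np.float64(1.94), np.float64(-0.059)]
px (428, 69, 57, 105) ctr 446 213 size 90 44 axis -11.4 move [np.float64(0.437), np.float64(0.876), np.float64(-0.186)]
```

View pics/w1.png

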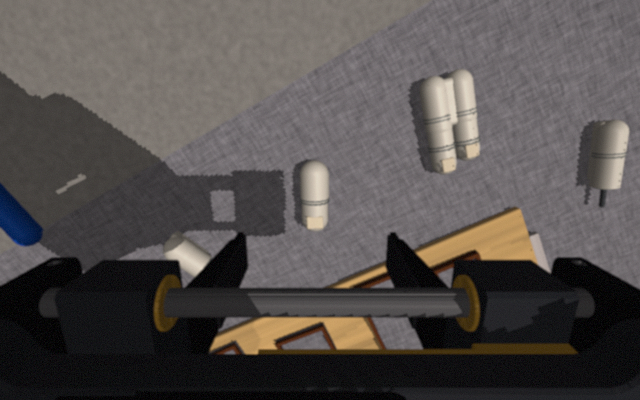

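The thumb lies at (314,195) between the fingers, the pair at (450,120), the broken finger at (605,155); all clear around the grasp.

Request:
move_arm:
  moves: [-0.04,0.02,0.315,0.024,0,0,0.315,0,0,0,0.315,0,0,0,0,0]

```text
t: 1.95
eef_pos: [447.3, 65.7, 7.9]
tcp_rot: [-3.139, -0.005, 2.596]
ft_force: [-0.5, 0.0, 0.7]
opening: 0.843
grip_force: 0.0
```

Request:
move_arm:
  moves: [0,0,0,0,0,0,0,0,0,0,0,0,0,0,0,0,0,0,0,0,0,0,0,0]
  claw: 10

```text
t: 2.7
eef_pos: [448.7, 65.7, 10.0]
tcp_rot: [3.142, 0.0, 2.598]
ft_force: [-1.2, -0.8, 3.9]
opening: 0.301
grip_force: 29.9
```

Request:
move_arm:
  moves: [0,0,-0.3,0,0,0,-0.3,0,-0.34,0.01,0,0,-0.34,0.01,0,0,-0.34,0.01,0,0,-0.34,0.01,0,0,0,0,0,-0.103,0,0,0,-0.103,0,0,0,-0.103,0,0,0,0]

```text
t: 3.95
eef_pos: [626.3, -34.6, 99.6]
tcp_rot: [3.141, -0.001, 3.082]
ft_force: [-0.6, -0.4, -1.1]
opening: 0.303
grip_force: 29.9
```

```bash
python3 - <<'E'
from h import *
im,cam=snap("wrist","w2"); print({k:monitor.state()[k] for k in("eef_pos","tcp_rot","opening")})
E
```

```text
{'eef_pos': array([626.30370546, -34.57056245,  99.65002491]), 'tcp_rot': array([ 3.14150237e+00, -4.07841296e-04,  3.07989360e+00]), 'opening': 0.30178720924729885}
```

View pics/w2.png

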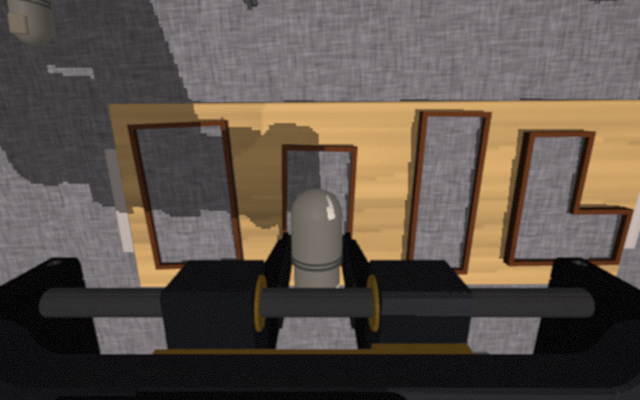

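Held thumb hangs upright over its nest (282..356, top row 147); pair nest corners (129,125),(228,121),(242,266),(155,268); long nest (418,111),(490,113),(467,272),(407,270); L nest (523,130),(593,131),(506,264),(620,264).

```bash
python3 - <<'E'
from h import *
cam=info("wrist")
u=lambda a:np.degrees(a)
for n,p in dict(npair=[(129,125),(228,121),(242,266),(155,268)],nlong=[(418,111),(490,113),(467,272),(407,270)],nthumbTop=[(282,147),(356,147)],Louter=[(523,130),(593,131),(629,209),(620,264),(506,264)],tray=[(109,104),(600,99)]).items():
    w=world(p,19 if n!="tray" else 10,cam); print(n,w.round().tolist(),w.mean(0).round())
    e=w[0]-w[1]; print("  top edge angle",np.degrees(np.arctan2(e[0],-e[1])).round(1))
E
```

```text
npair [[551.0, -172.0], [553.0, -97.0], [674.0, -101.0], [671.0, -176.0]] [ 612. -137.]
  top edge angle -1.3
nlong [[554.0, 47.0], [559.0, 102.0], [692.0, 93.0], [687.0, 41.0]] [623.  71.]
  top edge angle -5.0
nthumbTop [[575.0, -57.0], [578.0, -0.0]] [577. -29.]
  top edge angle -3.5
Louter [[573.0, 128.0], [577.0, 182.0], [643.0, 222.0], [692.0, 225.0], [686.0, 126.0]] [634. 177.]
  top edge angle -4.3
tray [[535.0, -189.0], [554.0, 190.0]] [544.   1.]
  top edge angle -3.0
```

Request:
move_arm:
  moves: [-0.01,0.017,0.3,0,0,0,0.17,0,0,0,0.035,0,0,0,0,0]

```text
t: 4.5
eef_pos: [628.0, -32.1, 24.5]
tcp_rot: [3.142, -0.0, 3.081]
ft_force: [0.2, -0.5, -1.1]
opening: 0.305
grip_force: 30.0
```

Request:
move_arm:
  moves: [0,0,0,0,0,0,0,0,0,0,0,0,0,0,-0.2,0,0,0,-0.4,0,0,0,-0.3,0]
  claw: 48

```text
t: 5.25
eef_pos: [628.3, -32.2, 161.4]
tcp_rot: [-3.141, 0.001, 3.083]
ft_force: [0.9, 0.5, 0.0]
opening: 0.506
grip_force: 0.0
```

Request:
move_arm:
  moves: [0.215,-0.268,0,0,0.215,-0.268,0,0,0.215,-0.268,0,0,0.215,-0.268,0,0,0.215,-0.268,0,0,0,0,0,0,0,0,0,0]
  claw: 80

```text
t: 6.12
eef_pos: [455.7, -223.4, 159.3]
tcp_rot: [-3.142, 0.001, 3.083]
ft_force: [0.2, 0.2, 0.4]
opening: 0.843
grip_force: 0.0
```

```bash
python3 - <<'E'
from h import *
im,cam=snap("wrist","w3"); p=monitor.state()["eef_pos"]; print(p)
find(im,cam,12,p,400,80)
E
```

```text
[ 455.96670544 -223.00606437  159.23419088]
px (370, 317, 53, 32) ctr 633 -139 size 63 43 axis 86.6 move [np.float64(-1.147), np.float64(0.627), np.float64(-0.999)]
px (209, 317, 140, 37) ctr 628 -278 size 165 50 axis 86.6 move [np.float64(-1.169), np.float64(-0.301), np.float64(-0.999)]
px (209, 131, 27, 34) ctr 408 -312 size 32 25 axis -3.4 move [np.float64(0.282), np.float64(-0.613), np.float64(0.001)]
px (0, 0, 640, 289) ctr 427 -223 size 699 283 axis 86.6 move [np.float64(0.19), np.float64(-0.009), np.float64(-1.0)]
```

View pics/w3.png

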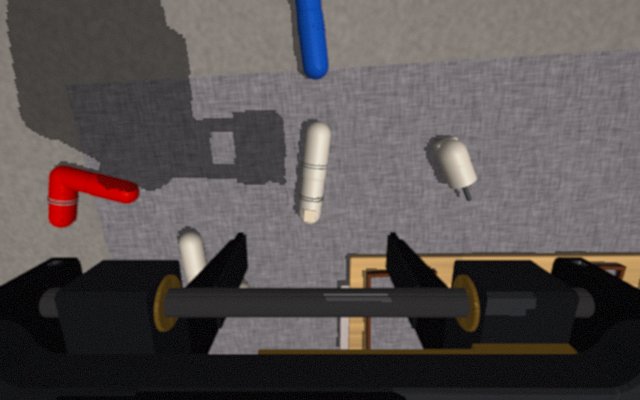

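The long finger is at (314,172), from (318,122) to (310,222). The blue look-alike is above it and the broken thumb is right at (455,160).

```bash
python3 - <<'E'
from h import *
im=cv2.imread("pics/w3.png"); cam=info("wrist"); p=monitor.state()["eef_pos"]
find(im,cam,12,p,400,135); print(go(624,71)); print(np.degrees(monitor.state()["joints"][5]))
E
```

```text
px (181, 236, 24, 45) ctr 525 -360 size 52 22 axis 0.9 move [np.float64(-0.513), np.float64(-0.888), np.float64(-0.047)]
px (447, 137, 30, 52) ctr 437 -78 size 52 21 axis 21.6 move [np.float64(0.182), np.float64(0.958), np.float64(-0.277)]
px (304, 124, 27, 100) ctr 442 -222 size 102 19 axis -9.2 move [np.float64(0.093), np.float64(0.003), np.float64(0.065)]
[np.float64(-1.005), np.float64(2.022)]
-120.2247516354277
```

Request:
move_arm:
  moves: [0.093,0.003,0.335,0.065,0,0,0.335,0,0,0,0.335,0,0,0,0,0]

```text
t: 6.68
eef_pos: [440.8, -220.4, 5.9]
tcp_rot: [3.139, -0.006, 2.983]
ft_force: [0.6, 1.1, 1.0]
opening: 0.84
grip_force: 0.0
```

Request:
move_arm:
  moves: [0,0,0,0,0,0,0,0,0,0,0,0,0,0,0,0,0,0,0,0,0,0,0,0]
  claw: 5

```text
t: 7.42
eef_pos: [441.5, -222.3, 8.5]
tcp_rot: [-3.142, 0.0, 2.981]
ft_force: [0.3, -0.2, 0.8]
opening: 0.267
grip_force: 0.3
```

Request:
move_arm:
  moves: [0,0,0,0,0,0,0,0,0,0,-0.3,0,0,0,-0.3,0]

```text
t: 7.92
eef_pos: [441.1, -221.9, 99.0]
tcp_rot: [3.141, -0.002, 2.981]
ft_force: [0.6, 0.3, -1.0]
opening: 0.227
grip_force: 30.0
```

Request:
move_arm:
  moves: [-0.148,0.354,0,0,-0.148,0.354,0,0,-0.148,0.354,0,0,-0.148,0.354,0,0,-0.148,0.354,0,0,-0.148,0.354,0,0,0,0,0,-0.067,0,0,0,0,0,0,0,0]

```text
t: 9.05
eef_pos: [623.5, 70.6, 98.3]
tcp_rot: [-3.142, -0.001, 3.084]
ft_force: [0.2, -0.4, -1.0]
opening: 0.225
grip_force: 30.0
```

Request:
move_arm:
  moves: [0,0,0.3,0,0,0,0.17,0,0,0,0.035,0,0,0,0,0]

```text
t: 9.55
eef_pos: [623.7, 70.4, 23.2]
tcp_rot: [-3.142, -0.0, 3.084]
ft_force: [0.1, 0.2, 0.2]
opening: 0.229
grip_force: 30.0
```

Request:
move_arm:
  moves: [0,0,0,0,0,0,0,0,0,0,0,0,0,0,-0.2,0,0,0,-0.4,0,0,0,-0.3,0]
  claw: 42

```text
t: 10.3
eef_pos: [624.0, 71.1, 159.9]
tcp_rot: [3.142, 0.001, 3.087]
ft_force: [0.2, -0.1, -0.7]
opening: 0.441
grip_force: 0.0
```

```bash
python3 - <<'E'
from h import *
print(go(446,213,-10))
E
```

```text
[np.float64(1.237), np.float64(0.879), np.float64(0.076)]
```

Request:
move_arm:
  moves: [0.247,0.176,0,0,0.247,0.176,0,0,0.247,0.176,0,0,0.247,0.176,0,0,0.247,0.176,0,0,0,0,0,0.076,0,0,0,0,0,0,0,0]
  claw: 90

```text
t: 11.3
eef_pos: [446.4, 212.8, 157.7]
tcp_rot: [3.142, 0.0, 2.969]
ft_force: [-0.2, -0.1, -0.3]
opening: 0.945
grip_force: 0.0
```

```bash
python3 - <<'E'
from h import *
im,cam=snap("wrist","w4"); p=monitor.state()["eef_pos"]; print(p)
find(im,cam,12,p,150,135)
E
```

```text
[446.46563843 212.77082259 157.59091108]
px (292, 146, 46, 86) ctr 447 211 size 90 42 axis -13.7 move [np.float64(-0.007), np.float64(-0.013), np.float64(0.042)]
```

View pics/w4.png

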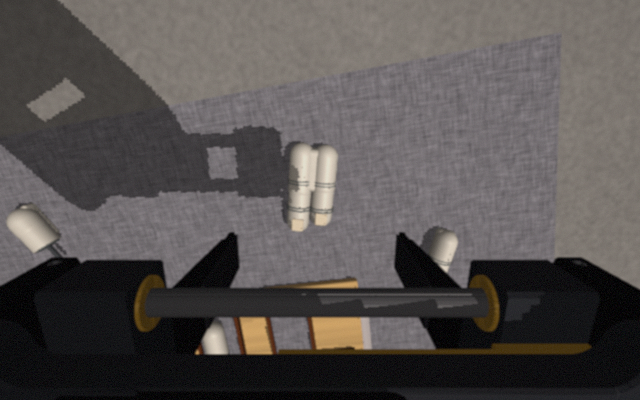

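The pair lies between the fingers at (313,187); the broken finger is at the lower right, clear of the gripper.

Request:
move_arm:
  moves: [-0.007,-0.008,0.331,0.035,0,0,0.331,0,0,0,0.331,0,0,0,0,0]

```text
t: 11.85
eef_pos: [445.7, 210.8, 6.2]
tcp_rot: [-3.138, -0.005, 2.912]
ft_force: [0.1, -0.5, 0.6]
opening: 0.947
grip_force: 0.0
```

Request:
move_arm:
  moves: [0,0,0,0,0,0,0,0,0,0,0,0,0,0,0,0,0,0,0,0,0,0,0,0]
  claw: 20

```text
t: 12.6
eef_pos: [447.0, 211.7, 9.0]
tcp_rot: [3.141, 0.0, 2.912]
ft_force: [-0.6, -0.7, 7.1]
opening: 0.47
grip_force: 30.0
```

Request:
move_arm:
  moves: [0,0,-0.3,0,0,0,-0.3,0,-0.229,-0.287,0,0,-0.229,-0.287,0,0,-0.229,-0.287,0,0,-0.229,-0.287,0,0,-0.229,-0.287,0,0,-0.229,-0.287,0,0,-0.229,-0.287,0,0]

```text
t: 13.72
eef_pos: [613.0, -138.2, 98.4]
tcp_rot: [3.141, -0.0, 2.912]
ft_force: [0.4, -0.5, -1.8]
opening: 0.469
grip_force: 30.0
```

Request:
move_arm:
  moves: [0,0,0,-0.111,0,0,0,0,0,0,0,0]

```text
t: 14.1
eef_pos: [612.4, -135.8, 98.6]
tcp_rot: [3.141, -0.0, 3.084]
ft_force: [-0.9, 0.2, -1.2]
opening: 0.472
grip_force: 30.0
```

```bash
python3 - <<'E'
from h import *
im,cam=snap("wrist","w5"); print(go(612,-137,-3.2), monitor.state()["eef_pos"])
E
```

```text
[np.float64(0.002), np.float64(-0.009), np.float64(-0.001)] [ 612.43311099 -135.72639369   98.71477912]
```

View pics/w5.png

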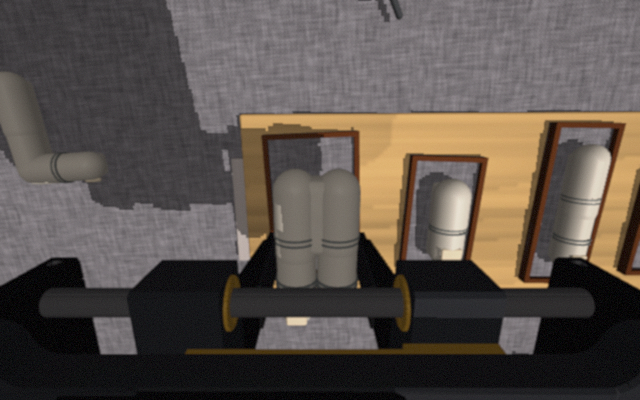

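Thumb and long finger sit in their nests; the pair hangs over its nest (top edge (264,136)–(358,132)), and the crooked finger is at (20..105, 75..180).

Request:
move_arm:
  moves: [0,-0.009,0.3,0,0,0,0.17,0,0,0,0.035,0,0,0,0,0]

```text
t: 14.65
eef_pos: [612.5, -137.2, 23.5]
tcp_rot: [3.142, 0.0, 3.086]
ft_force: [0.1, -0.1, -0.9]
opening: 0.47
grip_force: 30.0
```

Request:
move_arm:
  moves: [0,0,0,0,0,0,0,0,0,0,0,0,0,0,-0.2,0,0,0,-0.4,0,0,0,-0.3,0]
  claw: 64

```text
t: 15.4
eef_pos: [612.7, -137.9, 160.2]
tcp_rot: [-3.141, 0.001, 3.086]
ft_force: [0.4, 0.7, -0.2]
opening: 0.675
grip_force: 0.0
```

```bash
python3 - <<'E'
from h import *
print(go(550,-350))
E
```

```text
[np.float64(0.339), np.float64(-1.435)]
```

Request:
move_arm:
  moves: [0.085,-0.359,0,0,0.085,-0.359,0,0,0.085,-0.359,0,0,0.085,-0.359,0,0,0,0,0,0,0,0,0,0]
  claw: 80

```text
t: 16.15
eef_pos: [549.6, -349.8, 157.8]
tcp_rot: [3.141, -0.0, 3.086]
ft_force: [1.1, -0.2, -0.5]
opening: 0.845
grip_force: 0.0
```

```bash
python3 - <<'E'
from h import *
im,cam=snap("wrist","w6"); p=monitor.state()["eef_pos"]; print(p)
find(im,cam,12,p,150,135)
E
```

```text
[ 549.94990667 -349.18807774  157.90981733]
px (295, 137, 68, 82) ctr 539 -336 size 87 64 axis 1.9 move [np.float64(0.077), np.float64(0.085), np.float64(-0.056)]
```

View pics/w6.png

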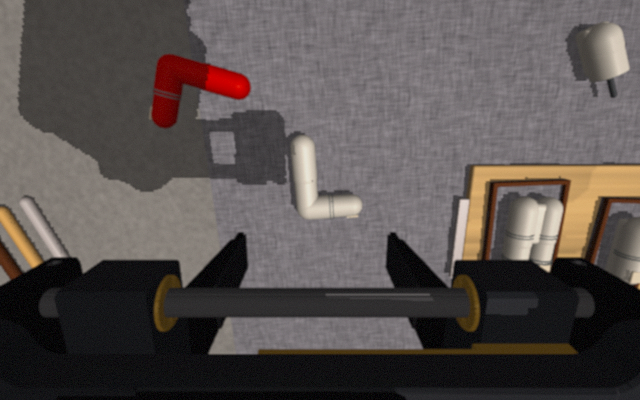

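The crooked finger has its long leg from (301,137) to the corner (308,215) and its short leg going right to (360,206), the same handedness as the nest. The red one is up left. I fit its silhouette to get the pose.

```bash
python3 - <<'E'
from h import *
from scipy.optimize import minimize
im=cv2.imread("pics/w6.png"); cam=info("wrist")
m=((im.min(2)>125)&(cv2.cvtColor(im,cv2.COLOR_BGR2HSV)[:,:,1]<60)).astype(np.uint8)
n,l=cv2.connectedComponents(m); k=np.bincount(l[150:205,296:310].ravel())[1:].argmax()+1; m=(l==k)
def cost(v):
    x,y,a=v; a=np.radians(a); R=np.array([[np.cos(a),-np.sin(a)],[np.sin(a),np.cos(a)]]); r=np.zeros(m.shape,np.uint8)
    for x0,x1,y0,y1 in [(-52,33,-11,11),(11,33,-11,56)]:
        q=np.array([(x0,y0),(x1,y0),(x1,y1),(x0,y1)])@R.T+[x,y]
        P=np.vstack([np.c_[q,np.full(4,z)] for z in(0,20)])
        cv2.fillConvexPoly(r,cv2.convexHull((proj(P,cam)*16).round().astype(np.int32)),1,shift=4)
    return -(m&(r>0)).sum()/(m|(r>0)).sum()
s=minimize(cost,[548,-358,3],method="Nelder-Mead",options=dict(initial_simplex=[[548,-358,3],[555,-358,3],[548,-350,3],[548,-358,9]]))
print(s.x,s.fun,go(s.x[0],s.x[1],s.x[2]))
E
```

```text
[ 548.63328916 -357.19043377   -2.29814407] -0.7635911773842808 [np.float64(0.006), np.float64(-0.054), np.float64(-0.009)]
```

```bash
python3 - <<'E'
from h import *
cam=info("wrist")
w=world([(302,150),(307,200),(320,211),(350,207)],20,cam); print(w.round(1))
for a,b in((0,1),(2,3)):
    e=w[b]-w[a]; print(np.degrees(np.arctan2(e[1],e[0])))
E
```

```text
[[ 508.4 -359.8]
 [ 558.2 -358.1]
 [ 570.4 -345.7]
 [ 567.8 -315.4]]
1.9351738410138477
94.82133320858604
```

Request:
move_arm:
  moves: [0.08,-0.063,0.332,-0.063,0,0,0.332,0,0,0,0.332,0,0,0,0,0]
  claw: 60

```text
t: 16.7
eef_pos: [536.4, -356.4, 5.7]
tcp_rot: [3.137, -0.005, -3.096]
ft_force: [-0.2, 0.1, 0.9]
opening: 0.634
grip_force: 0.0
```

Request:
move_arm:
  moves: [0,0,0,0,0,0,0,0,0,0,0,0,0,0,0,0,0,0,0,0,0,0,0,0]
  claw: 5

```text
t: 17.45
eef_pos: [537.5, -359.1, 9.2]
tcp_rot: [-3.141, 0.001, -3.098]
ft_force: [-1.3, 0.7, 5.6]
opening: 0.229
grip_force: 29.8
```

Request:
move_arm:
  moves: [0,0,-0.3,0,0,0,-0.3,0,-0.077,0.339,0,0,-0.077,0.339,0,0,-0.077,0.339,0,0,-0.077,0.339,0,0,-0.077,0.339,0,0]

```text
t: 18.32
eef_pos: [583.8, -100.7, 98.6]
tcp_rot: [3.142, -0.0, -3.098]
ft_force: [0.3, -0.5, -1.1]
opening: 0.227
grip_force: 29.8
```

Request:
move_arm:
  moves: [-0.077,0.339,0,0,-0.077,0.339,0,0,-0.077,0.339,0,0,-0.077,0.339,0,0,-0.077,0.339,0,0,0,0,0,0.063,0,0,0,0,0,0,0,0]

```text
t: 19.32
eef_pos: [630.2, 153.7, 98.5]
tcp_rot: [-3.141, -0.0, 3.088]
ft_force: [0.4, -0.8, -1.0]
opening: 0.227
grip_force: 29.8
```

```bash
python3 - <<'E'
from h import *
im,cam=snap("wrist","w7"); print(go(630,153.6,-3.2), monitor.state()["eef_pos"])
E
```

```text
[np.float64(0.002), np.float64(0.0), np.float64(0.001)] [630.27821043 153.53725256  98.55095878]
```

View pics/w7.png

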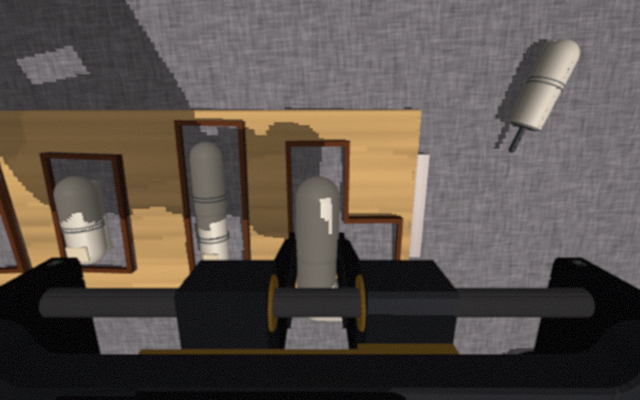

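The crooked finger hangs centred over the L nest's long leg (287–349, row 142).

Request:
move_arm:
  moves: [0,0,0.3,0,0,0,0.17,0,0,0,0.035,0,0,0,0,0]

```text
t: 19.88
eef_pos: [630.4, 153.6, 23.3]
tcp_rot: [-3.142, 0.0, 3.087]
ft_force: [-0.1, -0.2, -1.8]
opening: 0.228
grip_force: 30.0
```

Request:
move_arm:
  moves: [0,0,0,0,0,0,0,0,0,0,0,0,0,0,-0.2,0,0,0,-0.4,0,0,0,-0.4,0,0.3,0,-0.4,0,0.3,0,-0.4,0,0.3,-0.3,0,0,0,-0.3,0,0]
  claw: 42

```text
t: 21.12
eef_pos: [503.9, 71.6, 274.0]
tcp_rot: [3.142, 0.001, 3.089]
ft_force: [1.0, 0.9, 0.0]
opening: 0.44
grip_force: 0.0
```

```bash
python3 - <<'E'
from h import *
im,cam=snap("wrist","w8"); s,_=snap("scene","s8")
cv2.imwrite("pics/c8.png",np.vstack([im[:330],cv2.resize(s[170:300,250:520],(640,260))]))
E
```

```text
(no output)
```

View pics/c8.png

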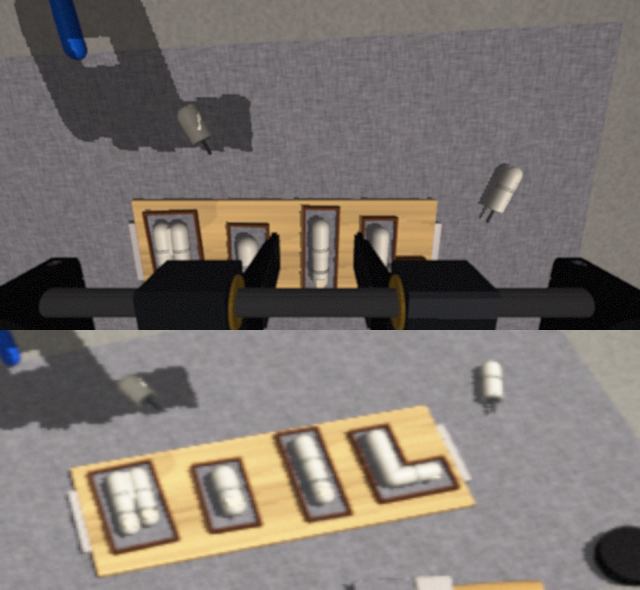

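All four casts lie centred and flat in their compartments, and the broken ones have not moved, so I'm handing the job in.

```bash
python3 -c "
from cell import order; print(order.job_done())"
```

```text
the job is handed in; nothing more can be done
None
```

The job is handed in at about 21 s: the last pictures show all four sound casts lying flat in their own compartments and the two broken casts where they started. The verdict was not reported back.

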